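Size a turned lid knob in the spigot gauge

ROBOT

A 6-joint arm with a two-finger parallel gripper is mounted at the origin on the work surface. World frame = base frame: x ahead of the robot, y to its left, z up, the work surface at z = 0. Lengths are in mm, angles in rad, forces in N, time in s.
With the tool pointing down it reaches from about 275 to 750 mm from the base axis. Payload 10.2 kg.
Tool frame: the origin (TCP) lies midway between the tips of the shut fingers; the grasp point (between the pads) lies 19 mm behind it; z points along the fingers, y is the direction in which the jaws open and shut (so a half turn about z gives the same grasp; the last joint's range is limited). The gripper opens to 85 mm and grips with 20 to 120 N. Pads are 22 mm wide; open, the fingers measure 114 mm over their backs; the gripper's body (76 mm by 85 mm) begins 54 mm behind the grasp point. The pads swing forward as they close: fully open they stand 13 mm farther back than shut.
Start: joints at [0.947, 0.313, 1.498, -0, 1.331, -0.223], TCP at [204.844, 483.394, 231.294] pointing down, gripper open.
Joint ranges: [-2.94, 2.94], [-0.97, 2.17], [0.19, 2.56], [-1.23, 4.37], [0.02, 3.11], [-2.88, 2.88]. Speed limits (rad/s): [2.39, 2.39, 3.01, 3.14, 3.14, 3.14].

INTERFACE

Orientations are given as a unit quaternion [w, x, y, z].
In Python, from rig import sense, optics, ctrl gives the robot as it stands.
- The arm moves only by the tool play_rows, never from a script. Its argument "plan" is a list of rows, each a list of 7 numbers: the shift along the world's x, y, z in mm, then the turn, a rotation vector about the world's x, y, z in rad, then the opening, from -1 (shut) to 1 (fully open), so that 0 is half open. A call has 1 to 5 rows; each row shifts and turns the pose as measured when the row begins; what a row does not reach is not made up. A row lasts 1/12 s, in which the tool goes at most 41.7 mm and 7.16 degrees, less where a joint would pass 70% of its speed; a pose out of reach is approached as far as the arm can. A call is refused whole if a number of a shift passes 41.7 or a number of a turn 0.125, either way. A call with a gripper value outside its range is refused whole. The fingers move at their own pace and stop on an object; "grip_force" is the grip in N (left out, the last holds). Time passes only in rows, so rows that do not move let the fingers close. It gives the time, the measured TCP pose, the force and the opening at its end, in the units of the state.
- sense(): the state, without advancing time (a new reading comes with each control period).
- optics.capture(name): name is "scene" or "top"; returns a dict with "img" (420x560x3 uint8, blue, green, red), "fx", "fy", "cx", "cy" (pixels), "world_to_cam" (4x4, takes a point from world to camera coordinates). Camera axes: x right, y up, looking along -z (the intrinsics and any distortion apply to the point x, -y, -z); pixel columns grow to the right and rows downward; lengths in mm; the calibration is good to about 2 mm. A picture is of the moment at which its call begins. There is no depth.
- ctrl.finish_job(): hands the job in, once; it reports no verdict.
The state is a dict: "time_s": time; "joints": joint angles; "dq": joint speeds; "tau": joint torques, N m; "eef_pos": TCP position; "ee_rot": TCP orientation; "force": force on the tool from outside, world axes, zero at the start; "wrist_torque": the same for the moment, N m; "grip_width": opening from 0.0 (shut) to 1.0 (fully open).
Only numpy, scipy, OpenCV 4.12 (cv2) and the standard library are available. Lean on these libraries where they do the work, as an engineer would, in place of code of your own. Each camera call takes 0.05 s, during which the arm holds its last target. There are 200 camera calls.

TASK

Find out which hole of the plywood spigot gauge the turned wooden lid knob with the wide round foot belongs to: set it foot down on the smallest hole first, then try the next hole up until its foot drops in. Leave it standing at the bottom of the first hole it enters; keep it out of the largest hole, and leave the other two turnings where they are.

Things in the scene. Friction and masses are not known exactly. Their poses are not given: they have to be found in the camera images.
- lid_knob: Part to gauge: turned brown-wood lid knob, 0.06 to 0.13 kg, standing on its foot. Foot: disc 50 mm in diameter, 18 mm high; neck 24 mm in diameter at z = 25 mm; round grip on top 32 mm in diameter, straight-sided from z = 31 to 54 mm; height 60 mm. Origin: centre of the foot's underside; z up. Its yaw does not matter. It may stand in any of the three turnings' places.
- gauge: Plywood board fixed flat on the bench at any yaw, 110 (x) by 270 (y) by 25 mm thick. Origin: centre of underside; z up. Three round blind holes at x = 0, floors at z = 10 mm, 3 mm chamfers: 34 mm in diameter at y = -85 mm, 64 mm at y = -10 mm, 82 mm at y = +80 mm. The lid knob's foot rests on the smallest (underside at z = 25 mm) and enters the middle one.
- mushroom: Bystander: turned brown-wood mushroom knob, 52 mm high, with a narrow foot (32 mm in diameter) and a wide cap (52 mm in diameter) on top. Origin: centre of its underside. Not to be moved.
- finial: Bystander: turned brown-wood slim finial, 95 mm high, foot 42 mm in diameter, pointed top. Origin: centre of its underside. Not to be moved.
There are look-alikes about, which are no part of the job. What is shaped like the lid_knob but blue or red is not meant.

How it is judged (in metres and radians):
On the way:
1. the lid knob is set upright, foot down, on top of the gauge's smallest hole (axis within 15 mm of the hole's centre along the board and across it, tilt under 0.2 rad) and touches the board (x of lid_knob in the frame of gauge between -0.015 and 0.015 m and y of lid_knob in the frame of gauge between -0.1 and -0.07 m and z of lid_knob in the frame of gauge between 0.02 and 0.032 m and angle between lid_knob's own z axis and vertical below 0.2 rad and contact force between lid_knob and gauge above 0.2 N), for 0.2 s.
At the end, for the whole second after the job is handed in: The lid knob stands upright (tilt under 0.2 rad) in the middle hole, its foot on the hole's floor (underside within 4 mm of it, axis within 12 mm of the hole's centre), released and at rest (x of lid_knob in the frame of gauge between -0.012 and 0.012 m and y of lid_knob in the frame of gauge between -0.022 and 0.002 m and z of lid_knob in the frame of gauge between 0.006 and 0.014 m and angle between lid_knob's own z axis and vertical below 0.2 rad and linear speed of lid_knob below 0.02 m/s and angular speed of lid_knob below 0.2 rad/s); the robot touches nothing.
It fails at once if the lid knob's foot goes into the largest hole (x of lid_knob in the frame of gauge between -0.022 and 0.022 m and y of lid_knob in the frame of gauge between 0.058 and 0.102 m and z of lid_knob in the frame of gauge below 0.02 m).
It fails at once if the mushroom knob is moved more than 30 mm or tipped over (distance of mushroom from where it was at the start of the episode above 0.03 m or angle between mushroom's own z axis and vertical above 0.6 rad).
It fails at once if the finial is moved more than 30 mm or tipped over (distance of finial from where it was at the start of the episode above 0.03 m or angle between finial's own z axis and vertical above 0.6 rad).
It also fails if it takes over 38 s, if anything falls off the work surface, if the arm or the gripper's body presses on something with over 40 N, if the wrist force passes 120 N, or if a joint passes its speed limit or range.

## Working session

There is one attempt and no reset: what is moved stays moved. The work goes in short steps, Python scripts to look and compute and a tool call to move; the robot and the scene stay as the last step left them, time stands still between calls to the robot, and variables do not carry over. Pictures are saved under pics/ and viewed, about 8 in all and at most 12, crops included, and the job is handed in when it is done.

Besides the shell and the picture viewer there is one more tool, called after "Call:" by a JSON object that holds its "method" and its "body". play_rows: Moves the arm, as the interface text tells. Its arguments: {"type":"object","properties":{"plan":{"type":"array"},"grip_force":{"type":"number"}},"required":["plan"]}

```bash
mkdir -p pics; cat > h.py <<'E'
import numpy as np, cv2
from rig import sense, optics, ctrl
def cap(n,f=None):
    c=optics.capture(n)
    if f: cv2.imwrite('pics/'+f,c['img'])
    return c
def proj(c,p):
    p=np.atleast_2d(np.asarray(p,float)); q=(c['world_to_cam']@np.c_[p,np.ones(len(p))].T).T
    return np.c_[c['cx']+c['fx']*q[:,0]/-q[:,2], c['cy']-c['fy']*q[:,1]/-q[:,2]]
def unproj(c,uv,z):
    R=c['world_to_cam'][:3,:3];t=c['world_to_cam'][:3,3];o=-R.T@t
    d=R.T@np.array([(uv[0]-c['cx'])/c['fx'],-(uv[1]-c['cy'])/c['fy'],-1.])
    return o+d*(z-o[2])/d[2]
E
python3 - <<'E'
from h import *
a=cap('top','top0.png'); b=cap('scene','scene0.png')
for c in (a,b):
    print({k:c[k] for k in c if k not in('img','world_to_cam')}); print(c['world_to_cam'].round(3))
s=sense(); print(s)
E
```

```text
{'fx': 414.9031261981643, 'fy': 414.9031261981643, 'cx': 280.5862183053597, 'cy': 210.03621523908106}
[[ 2.500000e-02 -1.000000e+00  0.000000e+00 -1.457660e+02]
 [ 9.980000e-01  2.500000e-02  6.500000e-02 -5.330600e+02]
 [-6.500000e-02 -1.000000e-03  9.980000e-01 -1.001593e+03]
 [ 0.000000e+00  0.000000e+00  0.000000e+00  1.000000e+00]]
{'fx': 522.6005387519742, 'fy': 522.6005387519742, 'cx': 274.15986599576723, 'cy': 205.03417602829072}
[[-2.23000e-01  9.75000e-01 -1.30000e-02  2.48791e+02]
 [-6.52000e-01 -1.39000e-01  7.46000e-01  3.18644e+02]
 [ 7.25000e-01  1.74000e-01  6.66000e-01 -1.49748e+03]
 [ 0.00000e+00  0.00000e+00  0.00000e+00  1.00000e+00]]
{'time_s': 0.1, 'joints': array([ 9.46569194e-01,  3.13372308e-01,  1.49831905e+00, -3.10587297e-05,
        1.33100858e+00, -2.23384299e-01]), 'dq': array([ 2.59167897e-04, -4.01136046e-04, -2.10295588e-03, -1.70302383e-03,
        1.91416042e-03, -6.53158378e-05]), 'tau': array([ 2.63078451e-03, -4.12899005e+01, -2.60143393e+01, -1.95259381e-04,
        2.99880725e-03,  3.95022630e-05]), 'eef_pos': array([204.73210672, 483.19820739, 230.81926474]), 'ee_rot': array([-2.13926976e-04,  1.99078677e-01,  9.79983354e-01, -5.10864276e-04]), 'force': array([-1.18513611,  0.492362  , -0.23085903]), 'wrist_torque': array([-0.01486505, -0.02728551, -0.02795174]), 'grip_width': 1.0022589678248612}
```

View pics/top0.png

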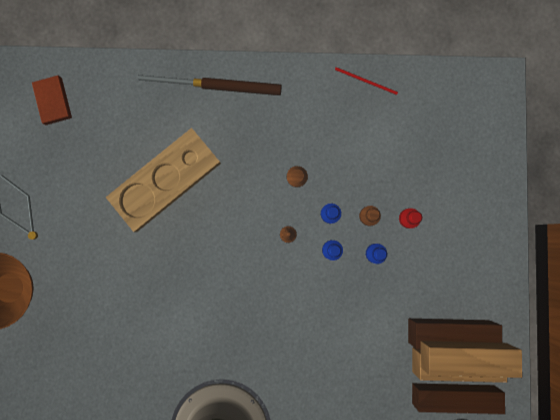

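View pics/scene0.png

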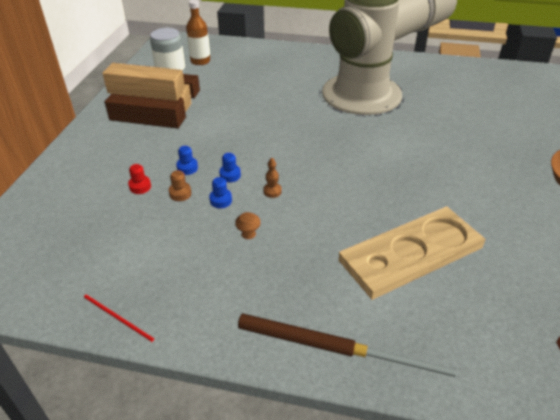

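The brown candidates in the top picture are the mushroom at (297,176), the finial at (288,234) and the knob at (370,215). The look-alikes are blue at (331,213), (332,250) and (376,253), and red at (410,218). I choose (370,215), which is (179,185) in the scene picture. I'll measure it and check it in a close crop.

```bash
cat >> h.py <<'E'
from scipy.optimize import least_squares
PROF=[(25,0),(25,18),(12,25),(16,31),(16,54),(10,60)]
def sil(c,x,y,z0=0,prof=PROF):
    m=np.zeros((420*4,560*4),np.uint8); a=np.linspace(0,2*np.pi,40)
    rings=[proj(c,np.c_[x+r*np.cos(a),y+r*np.sin(a),np.full(40,z0+z)]) for r,z in prof]
    for p,q in zip(rings,rings[1:]): cv2.fillConvexPoly(m,cv2.convexHull(((np.r_[p,q]+.5)*4).astype(np.int32)),255)
    return m
def cen(m): 
    M=cv2.moments(m,True); return np.array([M['m10'],M['m01']])/M['m00']
def brown(c,uv,half=25):
    h=cv2.cvtColor(c['img'],cv2.COLOR_BGR2HSV); m=cv2.inRange(h,(4,70,25),(22,255,255))
    n,l,s,_=cv2.connectedComponentsWithStats(m); k=None
    ys,xs=np.nonzero(m); i=np.argmin((xs-uv[0])**2+(ys-uv[1])**2)
    return (l==l[ys[i],xs[i]]).astype(np.uint8)*255
def knob(c,uv,z0=0,prof=PROF):
    b=brown(c,uv); t=cen(b)
    p=unproj(c,t,z0+25)[:2]
    for _ in range(6):
        e=t-((cen(sil(c,*p,z0,prof))+.5)/4-1)+0.0
        e=t-(cen(sil(c,*p,z0,prof))/4-.5)
        p=p+(unproj(c,t+e,25+z0)-unproj(c,t,25+z0))[:2]
    return p,(b>0).sum(),(sil(c,*p,z0,prof)>0).sum()/16
E
cat > m.py <<'E'
from h import *
a=cap('top'); b=cap('scene')
print('knob',knob(a,(370,215)),knob(b,(179,185)))
print('mush',unproj(a,cen(brown(a,(297,176))),40),unproj(b,cen(brown(b,(247,222))),35))
print('fin',unproj(a,cen(brown(a,(288,234))),40),unproj(b,cen(brown(b,(272,178))),40))
# board
h=cv2.cvtColor(a['img'],cv2.COLOR_BGR2HSV); print('wood hsv',h[140,190],h[185,130],h[190,152])
m=cv2.inRange(h,(8,60,60),(30,255,255)); n,l,s,_=cv2.connectedComponentsWithStats(m); k=l[185,152]; 
mm=(l==l[190,152]).astype(np.uint8)
cn=max(cv2.findContours(mm,0,1)[0],key=cv2.contourArea)
P=np.array([unproj(a,q[0],25)[:2] for q in cn],np.float32)
r=cv2.minAreaRect(P); print('rect',r)
(cx,cy),(w,hh),ang=r; bx=cv2.boxPoints(r)
# long axis toward smallest hole
e=[bx[1]-bx[0],bx[2]-bx[1]]; L=max(e,key=np.linalg.norm); L=L/np.linalg.norm(L)
sm=unproj(a,(189,158),25)[:2]-np.array([cx,cy])
yax=-L if L@sm>0 else L
ctr=np.array([cx,cy]); H={n:ctr+yax*y for n,y in (('S',-85),('M',-10),('L',80))}
print('yax',yax,H,'eye',[unproj(a,p,25)[:2].round(1) for p in((189,158),(166,178),(138,201))])
np.savez('board.npz',ctr=ctr,yax=yax)
out=[]
for c,(u,v) in ((a,(190,180)),(b,(395,250))):
    S=4; im=cv2.resize(c['img'],None,fx=S,fy=S,interpolation=cv2.INTER_CUBIC)
    t=np.linspace(0,2*np.pi,60)
    for n,R in (('S',17),('M',32),('L',41)):
        p=proj(c,np.c_[H[n][0]+R*np.cos(t),H[n][1]+R*np.sin(t),np.full(60,25)])
        cv2.polylines(im,[((p+.5)*S).astype(np.int32)],True,(0,255,0),1)
    xax=np.array([yax[1],-yax[0]])
    q=[np.r_[ctr+sx*55*xax+sy*135*yax,25] for sx,sy in((1,1),(1,-1),(-1,-1),(-1,1))]
    cv2.polylines(im,[((proj(c,q)+.5)*S).astype(np.int32)],True,(0,0,255),1)
    ks=knob(c,(370,215) if c is a else (179,185))[0]
    u2,v2=proj(c,[*ks,30])[0].astype(int)
    cs=sil(c,*ks); cc=cv2.findContours(cs,0,1)[0]; 
    im2=im.copy(); cv2.drawContours(im2,cc,-1,(0,255,0),1)
    A=im[(v-75)*S//1:(v+75)*S,(u-75)*S:(u+75)*S]
    B=im2[(v2-30)*S:(v2+30)*S,(u2-45)*S:(u2+45)*S]
    out.append(np.vstack([cv2.resize(A,(400,350)),cv2.resize(B,(400,250))]))
cv2.imwrite('pics/chk.png',np.hstack(out))
E
python3 m.py
```

```text
knob (array([ 528.8388005 , -352.43581543]), np.int64(331), np.float64(360.1875)) (array([ 525.60628751, -351.97892946]), np.int64(508), np.float64(552.5))
mush [ 617.81823764 -168.9910125    40.        ] [ 623.76362847 -166.27086313   35.        ]
fin [ 477.85964527 -150.52265019   40.        ] [ 484.90385987 -148.28661026   40.        ]
wood hsv [ 17 119 158] [ 18 114  83] [ 18 118 151]
rect ((603.380859375, 157.4351348876953), (115.59918975830078, 270.57379150390625), 41.12732696533203)
yax [-0.65773445  0.7532498 ] {'S': array([659.28828812,  93.4088974 ]), 'M': array([609.95820379, 149.90263653]), 'L': array([550.76210403, 217.69512177])} eye [array([658.5,  95.8]), array([607.7, 150.2]), array([549.4, 216. ])]
```

View pics/chk.png

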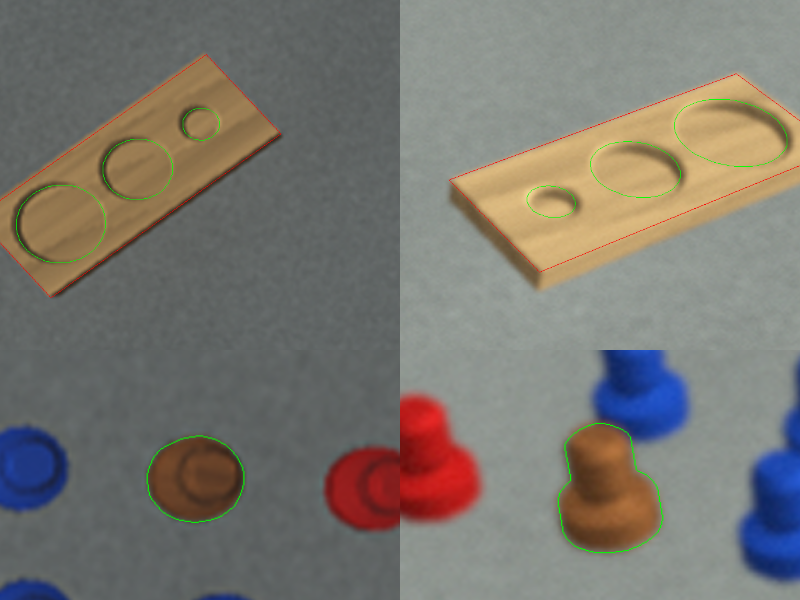

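The crop confirms (370,215) is the brown lid knob with the wide foot. Both views put it near (527,-352), within about 3 mm of each other. The board rectangle takes in a side face, so I'll refine it with a silhouette fit before placing. I'm starting the transfer now at a safe height.

```bash
cat > bf.py <<'E'
from h import *
from scipy.optimize import minimize
B=np.load('board.npz'); ctr=B['ctr']; yaw0=np.arctan2(-B['yax'][0],B['yax'][1])
cs=[cap('top'),cap('scene')]; ms=[]
for c,uv in zip(cs,((152,190),(390,262))):
    h=cv2.cvtColor(c['img'],cv2.COLOR_BGR2HSV); m=cv2.inRange(h,(8,50,30),(30,255,255))
    l=cv2.connectedComponents(m)[1]; k=l[uv[1],uv[0]]; m=(l==k).astype(np.uint8)
    f=cv2.findContours(m,0,1)[0]; z=np.zeros_like(m); cv2.drawContours(z,f,-1,1,-1)
    ms.append(cv2.resize(z,None,fx=4,fy=4,interpolation=0))
def ren(c,p):
    x,y,t=p; R=np.array([[np.cos(t),-np.sin(t)],[np.sin(t),np.cos(t)]])
    q=np.array([np.r_[R@[sx*55,sy*135]+[x,y],z] for sx in(1,-1) for sy in(1,-1) for z in(0,25)])
    m=np.zeros((1680,2240),np.uint8); cv2.fillConvexPoly(m,cv2.convexHull(((proj(c,q)+.5)*64).astype(np.int32)),1,shift=4); return m
def cost(v,ids):
    p=[ctr[0]+v[0],ctr[1]+v[1],yaw0+v[2]/100]
    return sum((ren(cs[i],p)!=ms[i]).sum()/ms[i].sum() for i in ids)
for ids in ([0],[1],[0,1]):
    r=minimize(cost,[2,2,0],(ids,),method='Nelder-Mead',options=dict(initial_simplex=[[0,0,0],[5,0,0],[0,5,0],[2,2,3]],maxiter=80))
    x,y,t=ctr[0]+r.x[0],ctr[1]+r.x[1],yaw0+r.x[2]/100
    f=lambda d:(np.array([x-np.sin(t)*d,y+np.cos(t)*d])).round(1)
    print(ids,r.fun.round(4),np.round([x,y,t],3),'S',f(-85),'M',f(-10),'L',f(80))
E
python3 bf.py
```

```text
[0] 0.0144 [605.722 159.833   0.717] S [661.6  95.8] M [612.3 152.3] L [553.1 220.1]
[1] 0.0153 [601.636 159.418   0.718] S [657.6  95.4] M [608.2 151.9] L [549.  219.7]
[0, 1] 0.0665 [604.038 159.419   0.715] S [659.8  95.3] M [610.6 151.9] L [551.6 219.8]
```

Call:
{"method": "play_rows", "body": {"plan": [[15,-38,0,0,0,0,1],[15,-38,0,0,0,0,1],[15,-38,0,0,0,0,1],[15,-38,0,0,0,0,1],[15,-38,0,0,0,0,1]]}}

```text
time_s: 0.72
eef_pos: [277.9, 291.7, 229.4]
ee_rot: [-0.001, 0.194, 0.981, -0.0]
force: [0.6, 0.3, -0.1]
grip_width: 1.008
```

Call:
{"method": "play_rows", "body": {"plan": [[15,-38,0,0,0,0,1],[15,-38,0,0,0,0,1],[15,-38,0,0,0,0,1],[15,-38,0,0,0,0,1],[15,-38,0,0,0,0,1]]}}

```text
time_s: 1.13
eef_pos: [351.7, 96.6, 230.2]
ee_rot: [0.001, 0.192, 0.981, 0.0]
force: [1.9, 1.7, -0.6]
grip_width: 1.001
```

Call:
{"method": "play_rows", "body": {"plan": [[15,-38,0,0,0,0,1],[15,-38,0,0,0,0,1],[15,-38,0,0,0,0,1],[15,-38,0,0,0,0,1],[15,-38,0,0,0,0,1]]}}

```text
time_s: 1.55
eef_pos: [425.4, -98.6, 231.2]
ee_rot: [0.003, 0.194, 0.981, 0.0]
force: [0.7, -0.0, 0.3]
grip_width: 0.995
```

Call:
{"method": "play_rows", "body": {"plan": [[15,-38,0,0,0,0,1],[15,-38,0,0,0,0,1],[15,-38,0,0,0,0,1],[15,-38,0,0,0,0,1],[15,-38,0,0,0,0,1]]}}

```text
time_s: 1.97
eef_pos: [499.2, -293.3, 230.9]
ee_rot: [0.003, 0.195, 0.981, 0.001]
force: [-0.3, -0.2, 1.0]
grip_width: 0.997
```

Call:
{"method": "play_rows", "body": {"plan": [[14,-30,-25,0,0,0,0.4],[14,-29,-25,0,0,0,0.4],[0,0,-41,0,0,0,0.4],[0,0,-30,0,0,0,0.4],[0,0,0,0,0,0,0.4]]}}

```text
time_s: 2.38
eef_pos: [528.0, -362.6, 105.8]
ee_rot: [0.006, 0.198, 0.98, -0.002]
force: [-0.8, 0.8, -0.9]
grip_width: 0.702
```

```bash
python3 - <<'E'
from h import *
s=sense(); print(s['eef_pos'],s['grip_width'],s['joints'].round(2))
b=cap('scene'); a=cap('top')
ims=[]
for c,p in((b,(527,-352,45)),(a,(527,-352,45))):
    u,v=proj(c,p)[0].astype(int); ims.append(cv2.resize(c['img'][max(v-60,0):v+60,max(u-60,0):u+60],(400,400),interpolation=cv2.INTER_CUBIC))
cv2.imwrite('pics/hover.png',np.hstack(ims))
E
```

```text
[ 527.97182372 -362.55974969  105.75794453] 0.7024546135671493 [-0.79  0.67  1.28  0.    1.18 -1.96]
```

View pics/hover.png

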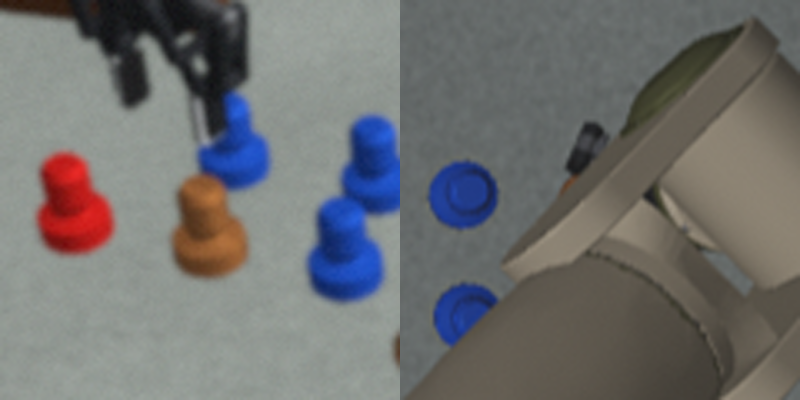

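The knob stands at (205,215) in the left half of the crop. The fingertips are at about (130,100) and (208,135), and look left of it. I'll check that against the projected tip positions.

```bash
python3 - <<'E'
from h import *
from scipy.spatial.transform import Rotation as Ro
s=sense(); b=cap('scene'); q=s['ee_rot']; R=Ro.from_quat([q[1],q[2],q[3],q[0]]).as_matrix()
o=proj(b,(527,-352,45))[0].astype(int)-60
for k in(-30,30): print(((proj(b,s['eef_pos']+R[:,1]*k-R[:,2]*8)[0]-o)*400/120).round(), R[:,1].round(2),R[:,2].round(3))
print(s['eef_pos'],((proj(b,[527,-352,60])[0]-o)*400/120).round())
E
```

```text
[133.  94.] [ 0.39  0.92 -0.  ] [ 0.016 -0.011 -1.   ]
[202. 126.] [ 0.39  0.92 -0.  ] [ 0.016 -0.011 -1.   ]
[ 529.69856166 -363.42872264  111.79533137] [198. 185.]
```

Call:
{"method": "play_rows", "body": {"plan": [[-3,11,0,0.011,0.016,0,0.4],[0,0,-25,0,0,0,0.4],[0,0,-10,0,0,0,0.4],[0,0,0,0,0,0,0.4]]}}

```text
time_s: 2.87
eef_pos: [530.3, -352.1, 88.7]
ee_rot: [0.007, 0.197, 0.98, -0.004]
force: [-0.5, 0.1, 0.0]
grip_width: 0.697
```

Call:
{"method": "play_rows", "body": {"plan": [[-3,0,-25,0.01,0.016,0,0.4],[0,0,-20,0,0,0,0.4],[0,0,-10,0,0,0,0.4],[0,0,-5,0,0,0,0.4],[0,0,0,0,0,0,0.4]]}}

```text
time_s: 3.28
eef_pos: [530.4, -352.5, 36.0]
ee_rot: [0.002, 0.196, 0.981, -0.004]
force: [0.5, -0.4, 0.4]
grip_width: 0.696
```

Call:
{"method": "play_rows", "body": {"plan": [[-4,0,-11,0,0,0,0.4],[0,0,-6,0,0,0,0.4],[0,0,0,0,0,0,0.4]]}}

```text
time_s: 3.53
eef_pos: [528.0, -353.5, 22.7]
ee_rot: [0.005, 0.196, 0.981, -0.006]
force: [0.1, -0.5, 0.1]
grip_width: 0.704
```

```bash
python3 - <<'E'
from h import *
b=cap('scene'); s=sense(); print(s['eef_pos'],s['force'],s['grip_width'])
u,v=proj(b,(527,-352,45))[0].astype(int); cv2.imwrite('pics/pre.png',cv2.resize(b['img'][v-50:v+50,u-50:u+50],(500,500),interpolation=cv2.INTER_CUBIC))
E
```

```text
[ 528.16199069 -353.66084857   23.20043042] [ 0.73426819  0.27667662 -0.04887338] 0.702694357489819
```

View pics/pre.png

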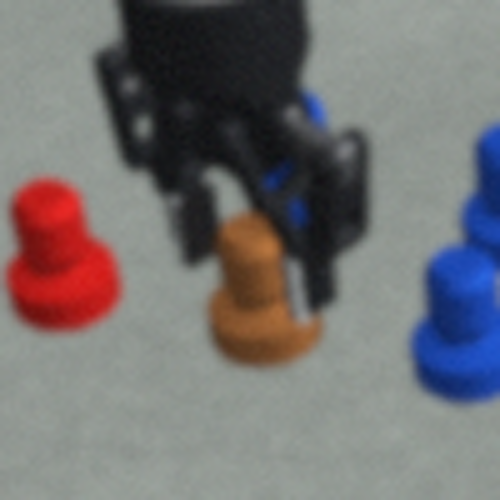

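The knob's grip is between the two pads, with its top at (248,230) and the fingertips at (195,262) and (315,310). The tips are above the foot. I'll close on it.

Call:
{"method": "play_rows", "body": {"plan": [[0,0,0,0,0,0,-0.3],[0,0,0,0,0,0,-1],[0,0,0,0,0,0,-1],[0,0,0,0,0,0,-1],[0,0,0,0,0,0,-1]], "grip_force": 40}}

```text
time_s: 4.0
eef_pos: [529.5, -354.5, 26.4]
ee_rot: [0.007, 0.196, 0.981, -0.007]
force: [0.9, -0.5, -0.8]
grip_width: 0.358
```

Call:
{"method": "play_rows", "body": {"plan": [[0,0,0,0,0,0,-1],[0,0,8,0,0,0,-1],[0,0,20,0,0,0,-1],[0,0,20,0,0,0,-1],[0,0,0,0,0,0,-1]]}}

```text
time_s: 4.42
eef_pos: [528.8, -353.8, 76.1]
ee_rot: [0.005, 0.196, 0.981, -0.006]
force: [-0.0, -0.0, -0.2]
grip_width: 0.357
```

```bash
python3 - <<'E'
from h import *
b=cap('scene'); s=sense(); print(s['eef_pos'],s['ee_rot'].round(3),s['force'],s['grip_width'])
u,v=proj(b,(527,-352,65))[0].astype(int); cv2.imwrite('pics/lift.png',cv2.resize(b['img'][v-50:v+50,u-50:u+50],(500,500),interpolation=cv2.INTER_CUBIC))
E
```

```text
[ 528.2685782  -353.35968867   74.1920181 ] [ 0.005  0.196  0.981 -0.005] [ 0.2829918  -0.05026081 -0.39031478] 0.36026990061043485
```

View pics/lift.png

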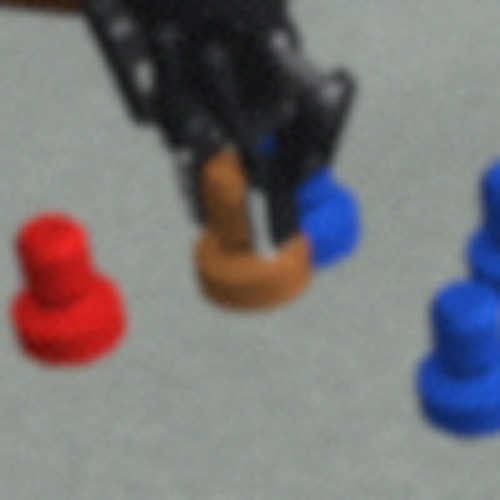

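The knob is held: it hangs upright between the fingers with its foot at (252,265), clear of the bench, at width 0.36 (about 31 mm). I'll raise it and go over to the smallest hole.

Call:
{"method": "play_rows", "body": {"plan": [[0,0,40,0,0,0,-1],[0,0,40,0.01,0.01,0,-1],[11,38,0,0,0,0,-1],[11,38,0,0,0,0,-1],[11,38,0,0,0,0,-1]]}}

```text
time_s: 4.88
eef_pos: [557.8, -241.5, 151.7]
ee_rot: [-0.004, 0.201, 0.98, 0.0]
force: [-0.7, -0.5, -1.9]
grip_width: 0.359
```

Call:
{"method": "play_rows", "body": {"plan": [[11,38,0,0,0,0,-1],[11,38,0,0,0,0,-1],[11,38,0,0,0,0,-1],[11,38,0,0,0,0,-1],[11,38,0,0,0,0,-1]]}}

```text
time_s: 5.3
eef_pos: [612.2, -42.2, 147.0]
ee_rot: [-0.007, 0.202, 0.979, 0.001]
force: [1.7, -1.4, -1.8]
grip_width: 0.357
```

Call:
{"method": "play_rows", "body": {"plan": [[11,38,0,0,0,0,-1],[11,38,0,0,0,0,-1],[11,30,0,0,0,0,-1],[5,10,0,0,0,0,-1],[0,0,0,0,0,0,-1]]}}

```text
time_s: 5.72
eef_pos: [649.5, 88.1, 140.7]
ee_rot: [-0.011, 0.198, 0.98, 0.001]
force: [0.2, -0.3, -0.8]
grip_width: 0.36
```

Call:
{"method": "play_rows", "body": {"plan": [[10,7,-10,-0.006,-0.021,0,-1],[0,0,-30,0,0,0,-1],[0,0,-20,0,0,0,-1],[0,0,-5,0,0,0,-1],[0,0,0,0,0,0,-1]]}}

```text
time_s: 6.13
eef_pos: [658.4, 90.4, 71.0]
ee_rot: [-0.001, 0.199, 0.98, -0.001]
force: [0.1, 0.3, -0.9]
grip_width: 0.363
```

```bash
cat > v.py <<'E'
from h import *; import sys
f,x,y,z0=sys.argv[1],*map(float,sys.argv[2:5])
b=cap('scene'); s=sense(); print(s['eef_pos'].round(1),s['ee_rot'].round(3),s['force'].round(1),s['grip_width'].round(3))
S=5; im=cv2.resize(b['img'],None,fx=S,fy=S,interpolation=cv2.INTER_CUBIC)
t=np.linspace(0,2*np.pi,60)
for (cx,cy),R in (((659.6,95.5),17),((610.3,152),32)):
    cv2.polylines(im,[((proj(b,np.c_[cx+R*np.cos(t),cy+R*np.sin(t),np.full(60,25)])+.5)*S).astype(np.int32)],True,(0,255,0),1)
cv2.polylines(im,[((proj(b,np.c_[x+25*np.cos(t),y+25*np.sin(t),np.full(60,z0)])+.5)*S).astype(np.int32)],True,(0,0,255),1)
u,v=(proj(b,(640,120,50))[0]*S).astype(int); cv2.imwrite('pics/'+f,im[v-280:v+280,u-300:u+300])
E
python3 - <<'E'
from h import *
s=sense();print(s['eef_pos'],s['ee_rot'].round(3),s['force'])
E
```

```text
[658.40065772  90.4404631   70.96530953] [-0.001  0.199  0.98  -0.001] [ 0.08085675  0.31246987 -0.90957835]
```

Call:
{"method": "play_rows", "body": {"plan": [[2,5,0,0,0,0,-1],[0,0,-8,0,0,0,-1],[0,0,0,0,0,0,-1]]}}

```text
time_s: 6.38
eef_pos: [661.2, 93.4, 64.4]
ee_rot: [-0.0, 0.201, 0.98, -0.001]
force: [0.2, -0.2, -0.8]
grip_width: 0.357
```

```bash
python3 v.py s1.png 659.6 95.5 38
```

```text
Traceback (most recent call last):
  File "v.py", line 3, in <module>
    b=cap('scene'); s=sense(); print(s['eef_pos'].round(1),s['ee_rot'].round(3),s['force'].round(1),s['grip_width'].round(3))
                                                                                                    ^^^^^^^^^^^^^^^^^^^^^
AttributeError: 'float' object has no attribute 'round'
```

```bash
sed -i "s/s\['grip_width'\].round(3)/s['grip_width']/" v.py; python3 v.py s1.png 660 94 38
```

```text
[661.9  93.6  65.9] [ 0.001  0.201  0.98  -0.001] [-0.2  0.9 -0.7] 0.3599173097989802
```

View pics/s1.png

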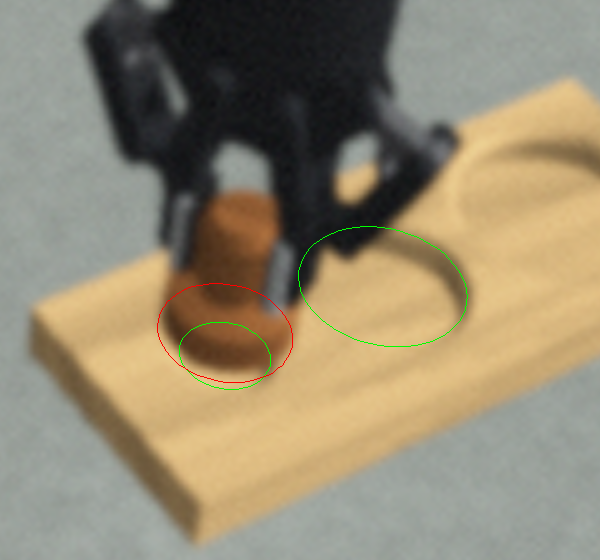

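The knob hangs upright over the smallest hole, its foot's lower edge at (232,370) and the hole's outline at (225,355). I'll lower it to contact.

Call:
{"method": "play_rows", "body": {"plan": [[-2,2,-9,0,0,0,-1],[0,0,-5,0,0,0,-1],[0,0,-3,0,0,0,-1],[0,0,0,0,0,0,-1]]}}

```text
time_s: 6.82
eef_pos: [660.9, 96.0, 50.6]
ee_rot: [0.003, 0.2, 0.98, -0.0]
force: [-1.9, -1.8, 2.6]
grip_width: 0.363
```

Call:
{"method": "play_rows", "body": {"plan": [[0,0,-1,0,0,0,-1],[0,0,-1,0,0,0,-1],[0,0,-1,0,0,0,-1],[0,0,-1,0,0,0,-1],[0,0,0,0,0,0,-1]]}}

```text
time_s: 7.23
eef_pos: [661.1, 96.0, 50.8]
ee_rot: [0.004, 0.2, 0.98, -0.001]
force: [0.2, 0.1, -1.1]
grip_width: 0.359
```

```bash
python3 v.py s2.png 660.9 96 25
```

```text
[661.1  96.1  50.7] [ 0.004  0.2    0.98  -0.001] [ 0.6  0.3 -0.8] 0.3605119414049972
```

View pics/s2.png

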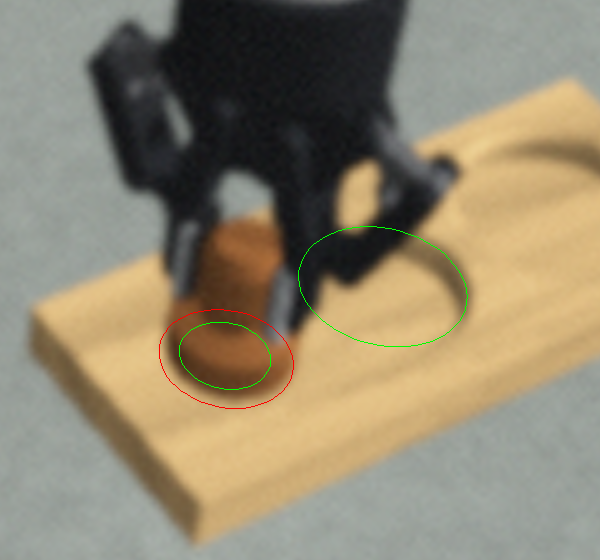

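The foot is at or just above the board: its lower edge is at (235,393), level with the board top. The force of about -1 N shows no contact yet, so I'll go lower.

Call:
{"method": "play_rows", "body": {"plan": [[-1,0,-4,0,0,0,-1],[0,0,-3,0,0,0,-1]]}}

```text
time_s: 7.45
eef_pos: [661.6, 96.2, 50.4]
ee_rot: [0.007, 0.199, 0.98, -0.001]
force: [-15.4, -1.7, 24.9]
grip_width: 0.365
```

Contact is firm at 25 N and z stopped at 50.4, as expected, so the foot rests on the board and did not drop in. I'll release it so it stands freely there.

Call:
{"method": "play_rows", "body": {"plan": [[0,0,1,0,0,0,-1],[0,0,0,0,0,0,0.3],[0,0,0,0,0,0,0.3],[0,0,0,0,0,0,0.3],[0,0,0,0,0,0,0.3]]}}

```text
time_s: 7.87
eef_pos: [661.9, 96.3, 51.6]
ee_rot: [0.008, 0.199, 0.98, -0.001]
force: [0.7, 0.0, -0.1]
grip_width: 0.65
```

```bash
python3 v.py s3.png 661 96 25
```

```text
[661.8  96.3  51.5] [ 0.007  0.199  0.98  -0.001] [-0.3  0.4 -0.8] 0.6500494488552857
```

View pics/s3.png

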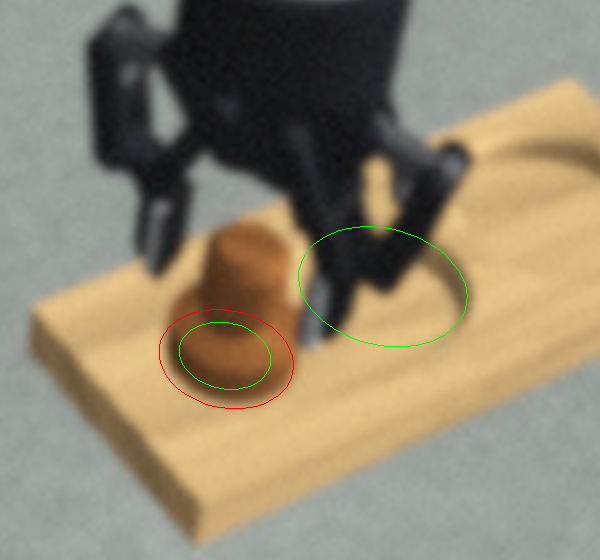

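The knob stands upright on its own over the smallest hole, with its foot's lower edge at (237,397). I'll check numerically where it stands relative to the hole.

```bash
cat > kf.py <<'E'
from h import *; import sys
from scipy.optimize import minimize
x0,y0,z0=map(float,sys.argv[1:4]); b=cap('scene')
u,v=proj(b,(x0,y0,z0+30))[0].astype(int)
I=cv2.cvtColor(b['img'],cv2.COLOR_BGR2LAB).astype(float)
# brown lid wood vs plywood: ratio R/B and saturation
h=cv2.cvtColor(b['img'],cv2.COLOR_BGR2HSV); sub=h[v-30:v+30,u-30:u+30]
m=((h[...,0]<=15)&(h[...,1]>125)&(h[...,2]>30)).astype(np.uint8)
w=np.zeros_like(m); w[v-30:v+30,u-30:u+30]=1; m=m*w
n,l,s,_=cv2.connectedComponentsWithStats(m); k=1+np.argmax(s[1:,4]); m=(l==k).astype(np.uint8)
print('bbox',s[k],'hsv knob',h[proj(b,(x0,y0,z0+10)).astype(int)[0][1],u],'ply',np.median(h[v+22:v+28,u+10:u+30].reshape(-1,3),0))
M=cv2.resize(m,None,fx=4,fy=4,interpolation=0)
if len(sys.argv)>4: zz=True
f=lambda p:((sil(b,x0+p[0],y0+p[1],z0)>0)!=M).sum()/M.sum()
r=minimize(f,[0,0],method='Nelder-Mead',options=dict(initial_simplex=[[-5,-5],[6,-3],[0,8]],maxiter=50)); print('scene knob',r.x+[x0,y0],r.fun)
E
python3 kf.py 660 96 25
```

```text
bbox [367 235  26  36 691] hsv knob [ 13 167  99] ply [ 19. 105. 225.]
scene knob [657.62680578  98.06025922] 0.128527496382055
```

In the same camera's frame the knob is at (657.6, 98.1) and the hole at (657.6, 95.4), so it is about 3 mm off, within the 15 mm limit. I'll regrip, lift and move 75 mm along the board to the middle hole.

Call:
{"method": "play_rows", "body": {"plan": [[0,0,0,0,0,0,-1],[0,0,0,0,0,0,-1],[0,0,0,0,0,0,-1],[0,0,0,0,0,0,-1],[0,0,10,0,0,0,-1]]}}

```text
time_s: 8.38
eef_pos: [660.6, 96.3, 59.5]
ee_rot: [0.005, 0.199, 0.98, -0.001]
force: [-0.4, -0.4, -1.2]
grip_width: 0.362
```

Call:
{"method": "play_rows", "body": {"plan": [[0,0,25,0.002,-0.014,0,-1],[-25,27,0,0,0,0,-1],[-20,22,0,0,0,0,-1],[0,0,0,0,0,0,-1],[0,0,0,0,0,0,-1]]}}

```text
time_s: 8.8
eef_pos: [615.1, 146.0, 89.6]
ee_rot: [0.014, 0.2, 0.98, 0.002]
force: [0.4, -0.6, -0.6]
grip_width: 0.361
```

Call:
{"method": "play_rows", "body": {"plan": [[-3,4,0,0.002,0.028,0,-1],[0,0,-10,0,0,0,-1],[0,0,-5,0,0,0,-1],[0,0,0,0,0,0,-1]]}}

```text
time_s: 9.13
eef_pos: [613.5, 148.9, 74.5]
ee_rot: [0.002, 0.201, 0.98, 0.0]
force: [-0.4, -0.1, -1.5]
grip_width: 0.356
```

```bash
python3 kf.py 612 150 48; python3 v.py m1.png 612 150 25
```

```text
bbox [398 213  27  35 628] hsv knob [ 13 163 125] ply [ 19. 107. 217.]
scene knob [610.49127769 149.97916412] 0.2438296178343949
[613.6 148.9  75.1] [0.002 0.201 0.98  0.   ] [-0.5  0.4 -0.8] 0.3601027009538389
```

View pics/m1.png

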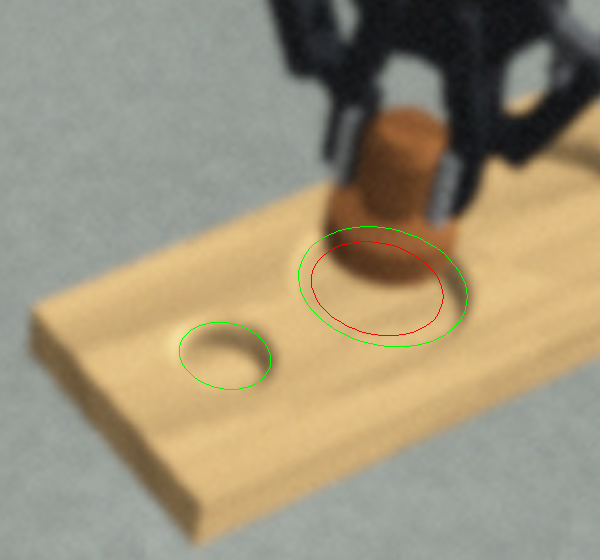

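The knob hangs upright over the middle hole, its foot's lower edge at (395,285) and the hole's outline centred at (383,287). The measured offset is about (2,-2) mm. I'll correct that and lower it in.

Call:
{"method": "play_rows", "body": {"plan": [[-3,2,-5,0,0,0,-1],[0,0,-12,0,0,0,-1],[0,0,-5,0,0,0,-1],[0,0,0,0,0,0,-1]]}}

```text
time_s: 9.57
eef_pos: [610.6, 150.4, 50.9]
ee_rot: [0.002, 0.201, 0.98, 0.0]
force: [0.3, 0.6, -1.4]
grip_width: 0.362
```

Call:
{"method": "play_rows", "body": {"plan": [[-1,1,-8,0,0,0,-1],[0,0,-4,0,0,0,-1]]}}

```text
time_s: 9.73
eef_pos: [609.6, 151.4, 38.0]
ee_rot: [0.002, 0.201, 0.98, 0.0]
force: [-0.3, -0.2, -1.3]
grip_width: 0.361
```

Call:
{"method": "play_rows", "body": {"plan": [[0,0,-2,0,0,0,-1],[0,0,-2,0,0,0,-1],[0,0,0,0,0,0,-1]]}}

```text
time_s: 9.98
eef_pos: [609.9, 151.7, 37.0]
ee_rot: [0.003, 0.201, 0.98, 0.0]
force: [-0.7, -0.0, -0.8]
grip_width: 0.358
```

Call:
{"method": "play_rows", "body": {"plan": [[0,0,-2,0,0,0,-1],[0,0,0,0,0,0,0.3],[0,0,0,0,0,0,0.3],[0,0,0,0,0,0,0.3],[0,0,0,0,0,0,0.3]]}}

```text
time_s: 10.4
eef_pos: [610.8, 152.1, 35.8]
ee_rot: [0.004, 0.201, 0.98, 0.001]
force: [-0.1, -0.7, 0.5]
grip_width: 0.651
```

Call:
{"method": "play_rows", "body": {"plan": [[0,0,10,0,0,0,0.3],[0,0,25,0,0,0,0.3],[0,0,35,0,0,0,0.3],[0,0,40,0,0,0,0.3],[0,0,0,0,0,0,0.3]]}}

```text
time_s: 10.82
eef_pos: [608.7, 151.7, 149.8]
ee_rot: [0.002, 0.201, 0.98, 0.0]
force: [0.4, 0.2, 1.6]
grip_width: 0.648
```

```bash
python3 kf.py 610 152 10; python3 v.py m2.png 610.3 152 10
```

```text
bbox [396 226  28  34 654] hsv knob [ 13 164 115] ply [ 19. 107. 211.]
scene knob [604.50433113 154.31402135] 0.12175076452599388
[606.4 151.5 143.5] [-0.003  0.201  0.98  -0.001] [ 0.2  0.1 -0.6] 0.6488970595749957
```

View pics/m2.png

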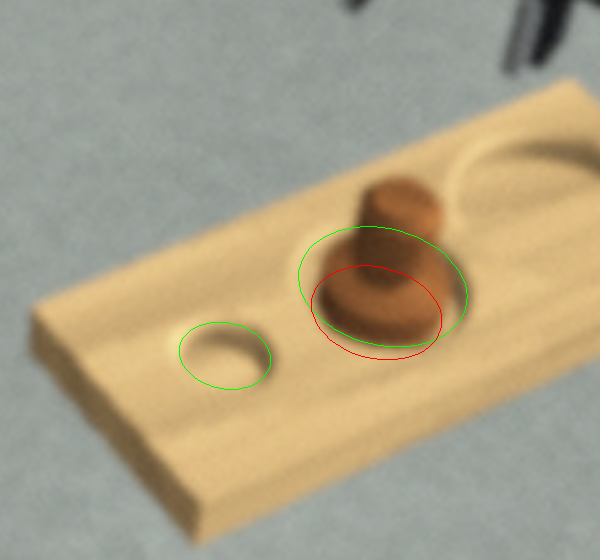

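The knob stands upright inside the middle hole at (385,290). Its foot is sunk within the rim and the gripper is well clear. I'll do a quick bystander check and hand in.

```bash
python3 - <<'E'
from h import *
b=cap('scene')
print('mush',unproj(b,cen(brown(b,(247,222))),35).round(1),'fin',unproj(b,cen(brown(b,(272,178))),40).round(1),sense()['time_s'])
print(ctrl.finish_job())
E
```

```text
mush [ 623.8 -166.2   35. ] fin [ 484.5 -148.3   40. ] 10.9667
the job is handed in; nothing more can be done
None
```

I gauged the brown lid knob and left it standing in the middle hole, then handed the job in at about 11 s of the 38 s allowed. No verdict came back.

- **Smallest hole:** I set the knob foot down on it and pressed with about 25 N. The foot did not go in. I then released it, and it stood on its own about 3 mm off the hole's centre.
- **Middle hole:** I regripped the knob and lowered it in. The tool stopped about 15 mm lower than on the smallest hole, which matches the hole's floor.
- **Last picture:** The knob is upright inside the hole's rim, and the gripper is well clear of it.
- **Largest hole:** The knob never went over it.
- **Bystanders:** The mushroom knob and the finial measured within 0.5 mm of where they started.

One check disagreed. The final camera fit put the knob about 4–5 mm from the hole's centre. The near rim hides part of the foot, so that fit is biased. The hole leaves only 7 mm of play, so the offset must still be within the 12 mm limit.

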